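# Load the pull-out condiment rack in order of height

### The job

Load the wooden four-compartment rack for the cupboard, one thing to a compartment, all standing upright on its floor: next to the end with the dark steel handle the small squat jar, then the slim spice jar, then the shorter flat squeeze bottle, and at the far end the tall flat bottle with the nozzle. Set them down gently, without dropping or knocking any over. Leave the wide jar and the round glass bottle standing where they are: they do not belong in the rack.

Things in the scene. Friction and masses are not known exactly. Their poses are not given: they have to be found in the camera images.
- rack: Pale wooden rack, fixed, 112 mm (its x) by 304 mm (its y, across the robot's front). Origin: centre of its underside, on the worktop. Floor 6 mm thick; side walls 40 mm high, dividers 38 mm, end boards 45 mm. Four compartments in a row along its y, each 104 mm (x) by 68 mm (y) inside, centres at x = 0, y = -108, -36, +36 and +108 mm.
- rack_handle: Dark steel carrying handle: low arch of 12 mm rod fixed upright on one end board of the rack, at rack y = +147 or -147 mm (differs from start to start); 88 mm wide along rack x, top 78 mm above the worktop. Origin: middle of its foot, 45 mm up. Compartment centres lie 39, 111, 183 and 255 mm from it along the rack. The other end board is plain wood.
- squat_jar: Small squat round clear jar with a white ribbed screw cap, 48 mm diameter, 82 mm high: the lowest of all. For the compartment next to the handle. Round cap 46 mm wide from z = 64 to 82 mm. Origin: centre of its underside, z up.
- spice_jar: Slim round spice jar with a tall dark cap, 44 mm diameter, 105 mm high. For the second compartment from the handle. Cap 44 mm wide from z = 85 to 105 mm. Origin: centre of its underside, z up.
- flat_bottle: Flat white squeeze bottle, the shorter of the two flat bottles: 53 mm thick (its x), 87 mm wide (its y), 174 mm high; sloping shoulders to z = 150; round cap 44 mm wide from z = 147 to 174 mm, on the centre line. For the third compartment from the handle; fits with its wide side (y) along the rack's x. Origin: centre of its underside, z up.
- tall_bottle: Tall flat bottle: body 51 mm thick (its x), 79 mm wide (its y), narrowing to a round neck collar 34 mm wide from z = 200 to 220 mm, then a nozzle 19 mm wide to 237 mm, all centred. For the fourth compartment, farthest from the handle; fits with its wide side (y) along the rack's x. Origin: centre of its underside, z up.
- wide_jar: Look-alike, to be left alone: wider round jar with a white cap, 63 mm diameter, 104 mm high. Origin: centre of its underside.
- round_bottle: Look-alike, to be left alone: round glass bottle 59 mm in diameter that tapers to a slim neck and cap, 203 mm high. Origin: centre of its underside.
Not all that is in view belongs to the job. What is shaped like the spice_jar but pink is not meant.

How it is judged:
By the outcome, as a careful person would: the job done as asked, in the order asked, and still so for the second after the job is handed in, with the robot touching nothing.
It also fails if it takes over 120 s, if anything falls off the work surface, if the arm or the gripper's body presses on something with over 40 N, if the wrist force passes 120 N, or if a joint passes its speed limit or range.

### The arm

A 6-joint arm with a two-finger parallel gripper is mounted at the origin on a cart in front of the work surface, level with it; the furniture and walls round the work are solid. World frame = base frame: x ahead of the robot, y to its left, z up, the work surface at z = 0. Lengths are in m, angles in rad, forces in N, time in s.
With the tool pointing down it reaches from about 0.35 to 0.85 m from the base axis. Payload 8.1 kg.
Tool frame: the origin (TCP) lies midway between the tips of the shut fingers; the grasp point (between the pads) lies 19 mm behind it; z points along the fingers, y is the line along which they close (so a half turn about z gives the same grasp; the last joint's range is limited). The gripper opens to 93 mm and grips with 3 to 60 N. Pads are 15 mm wide; open, the fingers measure 128 mm over their backs; the gripper's body (75 mm by 188 mm) begins 65 mm behind the grasp point.
Start: joints at [-1.348, 0.13, 1.488, -0, 1.523, -0.085], TCP at [0.182, -0.572, 0.219] pointing down, gripper open.
Joint ranges: [-2.96, 2.96], [-0.89, 2.26], [0.02, 2.5], [-1.34, 4.48], [0, 2.73], [-2.66, 2.66]. Speed limits (rad/s): [2.39, 2.39, 2.79, 3.14, 3.14, 3.14].

### API

Orientations are given as a rotation vector (axis times angle).
In Python, from plant import read_state, read_camera, camera_model, close_job gives the robot as it stands. The module is installed in compiled form; this text tells all that it offers.
- The arm moves only by the tool carry_out, never from a script. Its argument "moves" is a list of rows, each an object of numbers: "jaw": the finger opening in m, from 0 to 0.093; "dx", "dy", "dz": the shift along the tool's x, y, z in m; "yaw": the turn about the tool's z in rad. In form: [{"jaw": .., "dx": .., "dy": .., "dz": .., "yaw": ..}, ...]. A call has 1 to 8 rows; each row shifts and turns the commanded pose from where the row before left it, along the tool's axes as they then stand; what a row does not reach is not made up. A row lasts 1/8 s, in which the tool goes at most 62.5 mm and 10.7 degrees, less where a joint would pass 70% of its speed; a pose out of reach is approached as far as the arm can. A call is refused whole if a number of a shift passes 0.0625 or a number of a turn 0.188, either way. A call with a gripper value outside its range is refused whole. The fingers move at their own pace and stop on an object; "grip_force" is the grip in N (left out, the last holds). Time passes only in rows, so rows that do not move let the fingers close. It gives the time, the measured TCP pose, the force, the opening and the grip force at its end, in the units of the state.
- read_state(): the state, without advancing time (a new reading comes with each control period).
- read_camera(name): name is "scene" or "top" or "wrist"; returns the picture (480x640x3 uint8, red, green, blue); there is no depth.
- camera_model(name): a dict with "camera_matrix" (3x3 intrinsics, pixels), "view" (4x4, takes a point from world to camera coordinates). Camera axes: x right, y up, looking along -z (the intrinsics and any distortion apply to the point x, -y, -z); pixel columns grow to the right and rows downward; lengths in m; the calibration is good to about 2 mm. The wrist camera is an equidistant fisheye: a pixel r from the principal point sees the ray r / f radians off the axis. A picture is of the moment at which its call begins: read the wrist's pose just before it. camera_model takes no time and is no camera call; for the wrist camera it gives the pose at the moment of the call.
- close_job(): hands the job in; it is judged then, once.
The state is a dict: "t": time; "q": joint angles; "dq": joint speeds; "joint_torque": joint torques, N m; "tool_pos": TCP position; "orientation": TCP orientation; "force": force on the tool from outside, world axes, zero at the start; "wrist_torque": the same for the moment, N m; "opening": finger opening in m; "gripper_force": force on a finger pad.
Only numpy, scipy, OpenCV 4.12 (cv2) and the standard library are available. Lean on these libraries where they do the work, as an engineer would, in place of code of your own. Each camera call takes 0.05 s, during which the arm holds its last target. There are 200 camera calls.

## Working session

There is one attempt and no reset: what is moved stays moved. The work goes in short steps, Python scripts to look and compute and a tool call to move; the robot and the scene stay as the last step left them, time stands still between calls to the robot, and variables do not carry over. Pictures are saved under pics/ and viewed, at most 14 in all, crops included, and the job is handed in when it is done.

Besides the shell and the picture viewer there is one more tool, called after "Emit:" by a JSON object that holds its "api" and its "payload". carry_out: Moves the arm, as the interface text tells. Its arguments: {"type":"object","properties":{"moves":{"type":"array","items":{"type":"object","properties":{"jaw":{"type":"number"},"dx":{"type":"number"},"dy":{"type":"number"},"dz":{"type":"number"},"yaw":{"type":"number"}}}},"grip_force":{"type":"number"}},"required":["moves"]}

```bash
mkdir -p pics; python3 - <<'E'
from plant import *
import cv2,numpy as np
for n in ["scene","top"]:
    im=read_camera(n); cv2.imwrite(f"pics/{n}0.png",im[...,::-1])
    m=camera_model(n); print(n,m)
s=read_state(); print(s)
E
```

```text
scene {'camera_matrix': array([[473.53827449,   0.        , 321.3605903 ],
       [  0.        , 473.53827449, 233.34896701],
       [  0.        ,   0.        ,   1.        ]]), 'view': array([[-0.84447841, -0.53556298, -0.00533939,  0.44128544],
       [ 0.37078972, -0.59179884,  0.71574375, -0.23020072],
       [-0.3864857 ,  0.60245035,  0.69834259, -1.12305823],
       [ 0.        ,  0.        ,  0.        ,  1.        ]])}
top {'camera_matrix': array([[504.98208084,   0.        , 315.39685115],
       [  0.        , 504.98208084, 238.75963899],
       [  0.        ,   0.        ,   1.        ]]), 'view': array([[-0.27767735, -0.96065726, -0.00573815,  0.14309831],
       [ 0.92118519, -0.2679534 ,  0.28216808, -0.49791187],
       [-0.27260437,  0.07306579,  0.95934782, -1.16181315],
       [ 0.        ,  0.        ,  0.        ,  1.        ]])}
{'t': 0.1, 'q': array([-1.34842462e+00,  1.31108453e-01,  1.48915996e+00,  1.36032950e-05,
        1.52303131e+00, -8.54201318e-02]), 'dq': array([-0.00087208, -0.00117009, -0.00317295,  0.00139061, -0.00093929,
       -0.00029515]), 'joint_torque': array([ 8.33464583e-04, -5.61336851e+01, -4.93098414e+01,  7.70995463e-02,
        2.91285489e-02, -2.20610269e-05]), 'tool_pos': array([ 0.18167188, -0.57128609,  0.21768446]), 'orientation': array([-3.10277964e+00, -4.81309877e-01,  1.62091317e-04]), 'force': array([0.48537437, 0.22857589, 0.1399936 ]), 'wrist_torque': array([ 0.02958904, -0.02098593,  0.0191166 ]), 'gripper_force': 0.0, 'opening': 0.09320949420983973}
```

View pics/scene0.png

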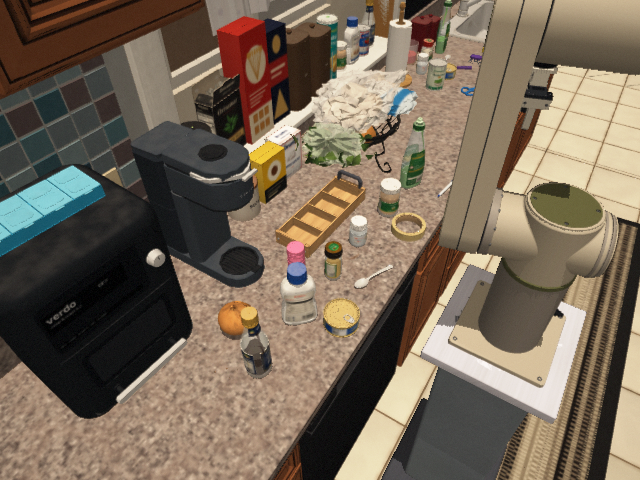

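View pics/top0.png

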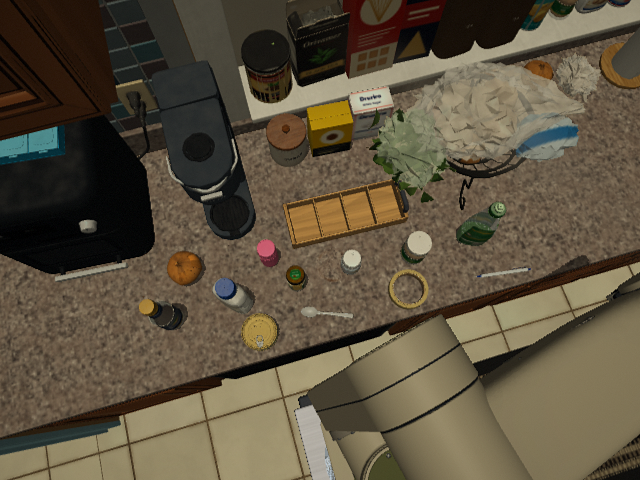

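The scene view shows the rack at (322,215) with its handle at (350,180). The white bottle with a blue cap (298,295) is flat_bottle, and the green bottle with a nozzle (413,155) is tall_bottle. The spice jar is at (333,262), with a pink decoy at (296,255). The squat jar is at (358,232), the wide jar at (389,197) and the gold-capped round bottle at (255,345). I'll enlarge both views next.

```bash
python3 - <<'E'
import cv2
a=cv2.imread("pics/scene0.png")[110:335,230:450]; cv2.imwrite("pics/sc.png",cv2.resize(a,None,fx=2.6,fy=2.6,interpolation=cv2.INTER_CUBIC))
b=cv2.imread("pics/top0.png")[170:330,205:520]; cv2.imwrite("pics/tc.png",cv2.resize(b,None,fx=2.5,fy=2.5,interpolation=cv2.INTER_CUBIC))
E
```

```text
(no output)
```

View pics/sc.png

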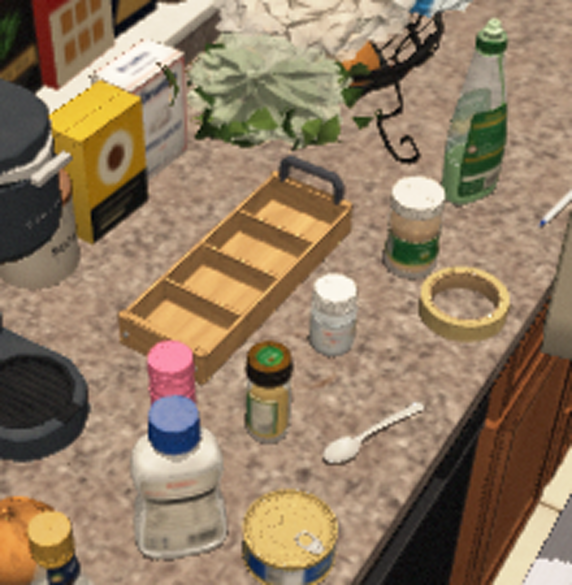

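View pics/tc.png

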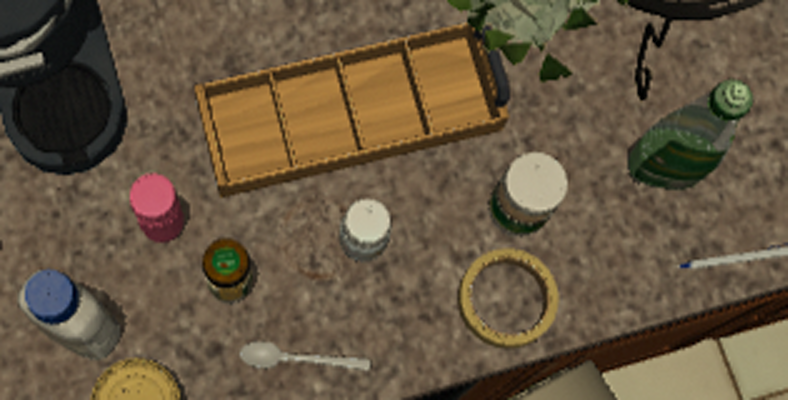

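```bash
cat > h.py <<'E'
from plant import *
import numpy as np, cv2
from scipy.spatial.transform import Rotation as R
def ray(n,uv):
    m=camera_model(n);K=np.array(m['camera_matrix']);V=np.array(m['view'])
    x=np.linalg.solve(K,[uv[0],uv[1],1]); d=V[:3,:3].T@(x*[1,-1,-1]); return -V[:3,:3].T@V[:3,3],d/np.linalg.norm(d)
def fray(m,uv):
    K=np.array(m['camera_matrix']);V=np.array(m['view'])
    a=np.array([(uv[0]-K[0,2])/K[0,0],(uv[1]-K[1,2])/K[1,1]]);t=np.hypot(*a)
    x=np.array([a[0]/t*np.sin(t),a[1]/t*np.sin(t),np.cos(t)]) if t>0 else np.array([0,0,1.])
    return -V[:3,:3].T@V[:3,3],V[:3,:3].T@(x*[1,-1,-1])
def tri(rs):
    A=0;b=0
    for o,d in rs:
        P=np.eye(3)-np.outer(d,d);A=A+P;b=b+P@o
    p=np.linalg.solve(A,b); return p,max(np.linalg.norm((np.eye(3)-np.outer(d,d))@(p-o)) for o,d in rs)
def atz(r,z): o,d=r; return o+d*(z-o[2])/d[2]
def sc(p): return ((p[0]+.5)/2.6-.5+230,(p[1]+.5)/2.6-.5+110)
def tc(p): return ((p[0]+.5)/2.5-.5+205,(p[1]+.5)/2.5-.5+170)
E
python3 - <<'E'
from h import *
np.set_printoptions(precision=4,suppress=True)
P=dict(squat=((335,288),(368,221)),spice=((270,357),(227,259)),flat=((174,411),(51,294)),tall=((492,28),(737,94)),wide=((418,193),(535,183)),
lb=((121,318),(197,90)),lf=((203,363),(220,183)),rf=((351,207),(506,118)),rb=((277,175),(475,28)),handletop=((314,168),(505,77)))
for k,(a,b) in P.items(): print(k,*tri([ray('scene',sc(a)),ray('top',tc(b))]))
for k,l in dict(flat=[(140,550),(226,528)],tall=[(446,195),(468,203),(498,183)],).items(): print(k,[atz(ray('scene',sc(p)),.004)[:2] for p in l])
for k,p in P.items():
  if k[0] in 'lr' : print(k,atz(ray('top',tc(p[1])),.045),atz(ray('scene',sc(p[0])),.045))
E
```

```text
squat [ 0.4462 -0.0709  0.08  ] 0.001372163314538297
spice [0.4419 0.0691 0.1022] 0.0001867566694429769
flat [0.4399 0.2262 0.1748] 0.0018919535981889442
tall [ 0.4325 -0.389   0.2296] 0.0021199320297034087
wide [ 0.4321 -0.2305  0.1044] 0.0014153037656529054
lb [0.6368 0.0506 0.0382] 0.0013383114304788691
lf [0.534  0.0531 0.0296] 0.0017144655715244956
rf [ 0.5192 -0.2435  0.0385] 0.0010207588772585142
rb [ 0.6199 -0.2431  0.0446] 0.0014459153532541459
handletop [ 0.5599 -0.2438  0.0754] 0.011002349183117693
flat [array([0.4632, 0.2637]), array([0.4092, 0.2003])]
tall [array([ 0.4512, -0.3644]), array([ 0.4217, -0.3644]), array([ 0.4068, -0.4203])]
lb [0.6329 0.0504 0.045 ] [0.6337 0.0562 0.045 ]
lf [0.5312 0.0541 0.045 ] [0.5237 0.065  0.045 ]
rf [ 0.5164 -0.242   0.045 ] [ 0.5167 -0.2361  0.045 ]
rb [ 0.6183 -0.2433  0.045 ] [ 0.6211 -0.2425  0.045 ]
```

Emit:
{"api": "carry_out", "payload": {"moves": [{"dz":-0.012,"yaw":-0.175,"jaw":0.08},{"dz":-0.012,"yaw":-0.175},{"dz":-0.012,"yaw":-0.175},{"dz":-0.012,"yaw":-0.175},{"dz":-0.012,"yaw":-0.175},{"dz":-0.012,"yaw":-0.175},{"dz":-0.012,"yaw":-0.175}]}}

```text
invalid input at $.moves[0]: expected keys jaw, dx, dy, dz, yaw
```

Emit:
{"api": "carry_out", "payload": {"moves": [{"dx":0.05,"dy":0.035},{"dx":0.05,"dy":0.035},{"dx":0.05,"dy":0.03},{"dx":0.05,"dy":0.03},{"dx":0.05,"dy":0.03},{"dx":0.05,"dy":0.03},{}]}}

```text
invalid input at $.moves[0]: expected keys jaw, dx, dy, dz, yaw
```

```bash
cat >> h.py <<'E'
import json
def snap(name):
    m=camera_model('wrist'); im=read_camera('wrist')[...,::-1]; cv2.imwrite(f'pics/{name}.png',im)
    json.dump({k:np.array(v).tolist() for k,v in m.items() if k in('camera_matrix','view')},open(f'pics/{name}.json','w'))
    s=read_state(); r=R.from_rotvec(s['orientation']).as_matrix()
    print(s['t'],s['tool_pos'],'tooly',np.degrees(np.arctan2(r[1,1],r[0,1])),'tilt',r[2,2],s['opening'],s['q'][5])
def load(name): return json.load(open(f'pics/{name}.json'))
E
python3 -c "
from h import *
snap('w1'); print(load('w1'))"
```

```text
0.15 [ 0.18168837 -0.5713715   0.21783115] tooly -72.36619918351907 tilt -0.999998994689312 0.0929724216498277 -0.08539000292784316
{'camera_matrix': [[371.64829954431775, 0.0, 311.6684948464638], [0.0, 371.64829954431775, 240.71275033164187], [0.0, 0.0, 1.0]], 'view': [[0.30222339030647993, -0.9532361284915846, -0.0013804673246526071, -0.5995331842545166], [0.9131865966992648, 0.28994045270455066, -0.286399674396282, 0.03400407409416707], [0.2734067701438156, 0.08529605632066214, 0.9581092426313771, -0.39283363246512615], [0.0, 0.0, 0.0, 1.0]]}
```

View pics/w1.png

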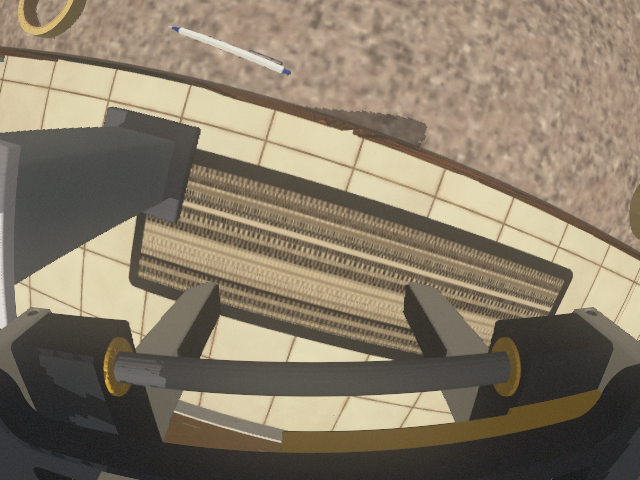

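All five keys are required in every row, so neither call moved the arm. This view is from the start pose: the camera looks ahead along tool +x, with the pen at (230,50) and the fingers at (200,320) and (420,320).

Emit:
{"api": "carry_out", "payload": {"moves": [{"dx":0,"dy":0,"dz":-0.012,"yaw":-0.175,"jaw":0.08},{"dx":0,"dy":0,"dz":-0.012,"yaw":-0.175,"jaw":0.08},{"dx":0,"dy":0,"dz":-0.012,"yaw":-0.175,"jaw":0.08},{"dx":0,"dy":0,"dz":-0.012,"yaw":-0.175,"jaw":0.08},{"dx":0,"dy":0,"dz":-0.012,"yaw":-0.175,"jaw":0.08},{"dx":0,"dy":0,"dz":-0.012,"yaw":-0.175,"jaw":0.08},{"dx":0,"dy":0,"dz":-0.012,"yaw":-0.175,"jaw":0.08}]}}

```text
t: 1.02
tool_pos: [0.1817, -0.5716, 0.3026]
orientation: [-2.256, -2.185, -0.001]
force: [-0.4, -0.0, 0.5]
opening: 0.0803
gripper_force: 0.0
```

Emit:
{"api": "carry_out", "payload": {"moves": [{"dx":0.04,"dy":0.035,"dz":0,"yaw":0,"jaw":0.08},{"dx":0.04,"dy":0.035,"dz":0,"yaw":0,"jaw":0.08},{"dx":0.05,"dy":0.035,"dz":0,"yaw":0,"jaw":0.08},{"dx":0.05,"dy":0.035,"dz":0,"yaw":0,"jaw":0.08},{"dx":0.05,"dy":0.035,"dz":0,"yaw":0,"jaw":0.08},{"dx":0.05,"dy":0.03,"dz":0,"yaw":0,"jaw":0.08},{"dx":0,"dy":0,"dz":0,"yaw":0,"jaw":0.08}]}}

```text
t: 1.9
tool_pos: [0.3992, -0.2966, 0.3026]
orientation: [-2.257, -2.185, -0.001]
force: [1.1, -1.0, 0.8]
opening: 0.0802
gripper_force: 0.0
```

```bash
python3 -c "
from h import *
snap('w2')"
```

```text
1.95 [ 0.39808202 -0.298383    0.30255854] tooly -1.955483318813097 tilt -0.9999999866989292 0.07990869596551216 -0.7120768623634213
```

View pics/w2.png

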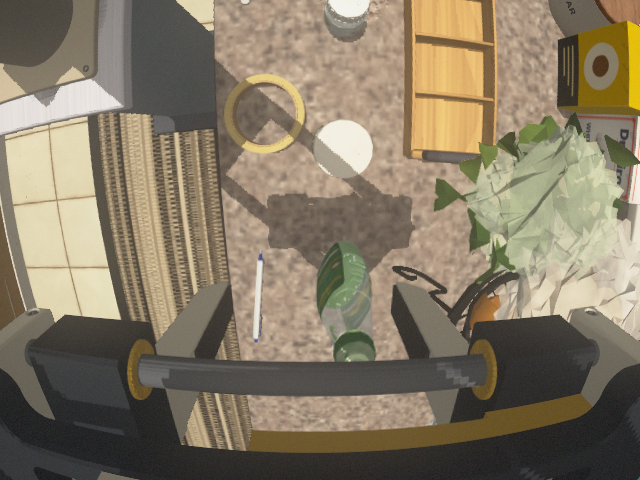

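The wrist view shows the tall bottle below, with its nozzle at (353,348) and body at (340,280). The wide jar's cap is at (343,148), the squat jar at (346,15) and the handle end of the rack at (450,155). I'll go further along to see the rack, squat jar and spice jar together.

Emit:
{"api": "carry_out", "payload": {"moves": [{"dx":0.04,"dy":0.01,"dz":0,"yaw":0,"jaw":0.08},{"dx":0.04,"dy":0.01,"dz":0,"yaw":0,"jaw":0.08},{"dx":0.04,"dy":0.01,"dz":0,"yaw":0,"jaw":0.08},{"dx":0.03,"dy":0.01,"dz":0,"yaw":0,"jaw":0.08},{"dx":0,"dy":0,"dz":0,"yaw":0,"jaw":0.08}]}}

```text
t: 2.58
tool_pos: [0.443, -0.1513, 0.3025]
orientation: [-2.262, -2.18, 0.0]
force: [-0.4, -0.2, 0.5]
opening: 0.0802
gripper_force: 0.0
```

```bash
python3 -c "
from h import *
snap('w3')"
```

```text
2.625 [ 0.44274528 -0.15219965  0.30248617] tooly -2.161346910535323 tilt -0.9999997693869913 0.07977676562639484 -0.40251194738376406
```

View pics/w3.png

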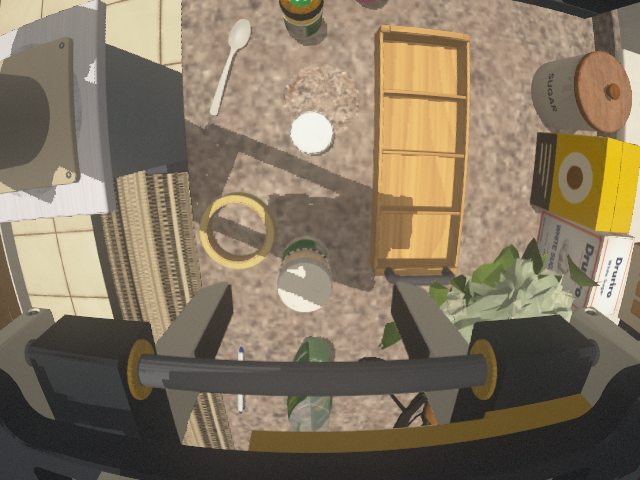

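The wrist view shows the whole rack: end corners at (377,28), (470,37), (375,272) and (460,268), and dividers at rows 94, 154 and 212. The squat jar's cap is at (312,132) and the spice cap at (301,5).

```bash
python3 - <<'E'
from h import *
np.set_printoptions(precision=4,suppress=True)
m=load('w3')
for n,p,z in [('squat',(312,132),.082),('wide',(305,286),.104),('d1n',(384,93),.038),('d1f',(467,97),.038),('d2n',(381,153),.038),('d2f',(463,156),.038),('d3n',(379,211),.038),('d3f',(461,213),.038),
 ('farL n',(377,28),.045),('farL f',(470,37),.045),('H n',(375,272),.045),('H f',(458,268),.045)]: print(n,atz(fray(m,p),z))
m2=load('w2')
print(tri([ray('scene',sc((335,288))),ray('top',tc((368,221))),fray(m,(312,132))]))
print('wide',tri([fray(m,(305,286)),fray(m2,(343,148))]))
print('d3',tri([fray(m,(379,211)),fray(m2,(413,97))]),tri([fray(m,(379,211)),fray(m2,(413,97))]))
E
```

```text
squat [ 0.446  -0.0713  0.082 ]
wide [ 0.4324 -0.2319  0.104 ]
d1n [ 0.5307 -0.0267  0.038 ]
d1f [ 0.6349 -0.0273  0.038 ]
d2n [ 0.5256 -0.0975  0.038 ]
d2f [ 0.6293 -0.1003  0.038 ]
d3n [ 0.5229 -0.167   0.038 ]
d3f [ 0.6296 -0.1719  0.038 ]
farL n [0.5246 0.0507 0.045 ]
farL f [0.6397 0.048  0.045 ]
H n [ 0.5178 -0.2425  0.045 ]
H f [ 0.6284 -0.243   0.045 ]
(array([ 0.4462, -0.0711,  0.0799]), np.float64(0.0015029257196056704))
wide (array([ 0.4321, -0.2332,  0.1008]), np.float64(0.00018459503789156024))
d3 (array([ 0.5278, -0.1727,  0.0131]), np.float64(0.0004626889196419613)) (array([ 0.5278, -0.1727,  0.0131]), np.float64(0.0004626889196419613))
```

Emit:
{"api": "carry_out", "payload": {"moves": [{"dx":0.04,"dy":0,"dz":0,"yaw":0,"jaw":0.08},{"dx":0.041,"dy":0,"dz":0,"yaw":0,"jaw":0.08},{"dx":0,"dy":0,"dz":0.05,"yaw":0,"jaw":0.08},{"dx":0,"dy":0,"dz":0.05,"yaw":0,"jaw":0.08},{"dx":0,"dy":0,"dz":0.05,"yaw":0,"jaw":0.08},{"dx":0,"dy":0,"dz":0.04,"yaw":0,"jaw":0.08},{"dx":0,"dy":0,"dz":0,"yaw":0,"jaw":0.08}]}}

```text
t: 3.5
tool_pos: [0.4429, -0.0714, 0.1093]
orientation: [-2.261, -2.172, 0.007]
force: [0.4, -0.3, 0.0]
opening: 0.0801
gripper_force: 0.0
```

```bash
python3 -c "
from h import *
snap('w4')"
```

```text
3.55 [ 0.44481725 -0.07164206  0.11195335] tooly -2.2809880659650497 tilt -0.9999950814855789 0.08008772509000683 -0.2332822152700208
```

View pics/w4.png

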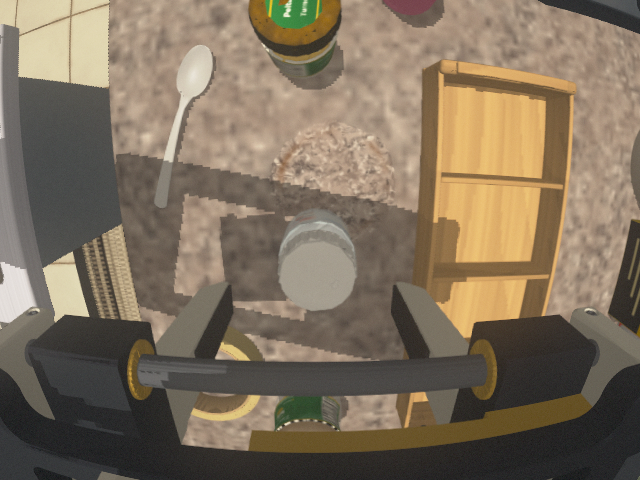

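The squat jar's cap (317,272) is centred between the fingers, and the spice cap is at (295,20). Now down and grip.

Emit:
{"api": "carry_out", "payload": {"moves": [{"dx":0,"dy":0.001,"dz":0.03,"yaw":0,"jaw":0.08},{"dx":0,"dy":0,"dz":0.027,"yaw":0,"jaw":0.08},{"dx":0,"dy":0,"dz":0,"yaw":0,"jaw":0.08},{"dx":0,"dy":0,"dz":0,"yaw":0,"jaw":0.03},{"dx":0,"dy":0,"dz":0,"yaw":0,"jaw":0.03},{"dx":0,"dy":0,"dz":0,"yaw":0,"jaw":0.03},{"dx":0,"dy":0,"dz":0,"yaw":0,"jaw":0.03}], "grip_force": 20}}

```text
t: 4.42
tool_pos: [0.4472, -0.0706, 0.0561]
orientation: [2.263, 2.179, 0.0]
force: [-1.5, -0.8, 3.1]
opening: 0.0454
gripper_force: 20.1
```

Emit:
{"api": "carry_out", "payload": {"moves": [{"dx":0,"dy":0,"dz":-0.03,"yaw":0,"jaw":0.03},{"dx":0,"dy":0,"dz":-0.04,"yaw":0,"jaw":0.03},{"dx":0,"dy":0,"dz":-0.03,"yaw":0,"jaw":0.03},{"dx":-0.025,"dy":0.025,"dz":0,"yaw":0,"jaw":0.03},{"dx":-0.04,"dy":0.04,"dz":0,"yaw":0,"jaw":0.03},{"dx":-0.04,"dy":0.04,"dz":0,"yaw":0,"jaw":0.03},{"dx":-0.025,"dy":0.028,"dz":0,"yaw":0,"jaw":0.03},{"dx":0,"dy":0,"dz":0,"yaw":0,"jaw":0.03}]}}

```text
t: 5.42
tool_pos: [0.5756, -0.2071, 0.1544]
orientation: [-2.264, -2.176, 0.001]
force: [0.4, -0.9, -1.1]
opening: 0.0451
gripper_force: 20.0
```

```bash
python3 -c "
from h import *
snap('w5')"
```

```text
5.475 [ 0.57483136 -0.20589245  0.15454757] tooly -2.2315606235774856 tilt -0.9999980126520746 0.04532410471634134 -0.38903119658508845
```

View pics/w5.png

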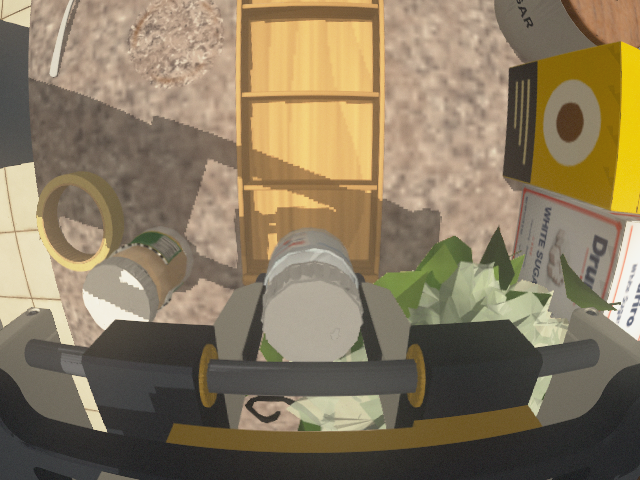

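Held upright and centred: rack walls at columns 240 and 382, jar at 312, divider at row 187. I'll check the divider's position and how close the plant leaves come to the handle.

```bash
python3 - <<'E'
from h import *
np.set_printoptions(precision=4,suppress=True)
m=load('w5')
for p in [(311,187),(311,95),(311,5)]: print(atz(fray(m,p),.038))
print('walls',[atz(fray(m,(u,150)),.04) for u in (240,382)])
print('leaf',tri([fray(load('w3'),(383,347)),ray('top',tc((550,80)))]), tri([fray(m,(405,322)),ray('top',tc((495,60)))]))
print(atz(ray('top',tc((475,40))),.1))
E
```

```text
[ 0.5761 -0.1695  0.038 ]
[ 0.5789 -0.0988  0.038 ]
[ 0.5819 -0.0262  0.038 ]
walls [array([ 0.5232, -0.1378,  0.04  ]), array([ 0.6312, -0.1422,  0.04  ])]
leaf (array([ 0.4982, -0.2492,  0.2014]), np.float64(0.002277416493441592)) (array([ 0.6057, -0.2524,  0.0803]), np.float64(0.03716256077902815))
[ 0.5864 -0.2242  0.1   ]
```

Emit:
{"api": "carry_out", "payload": {"moves": [{"dx":0,"dy":0,"dz":0.02,"yaw":0,"jaw":0.03},{"dx":0,"dy":0,"dz":0.02,"yaw":0,"jaw":0.03},{"dx":0,"dy":0,"dz":0.02,"yaw":0,"jaw":0.03},{"dx":0,"dy":0,"dz":0.015,"yaw":0,"jaw":0.03},{"dx":0,"dy":0,"dz":0.01,"yaw":0,"jaw":0.03},{"dx":0,"dy":0,"dz":0.003,"yaw":0,"jaw":0.03},{"dx":0,"dy":0,"dz":0,"yaw":0,"jaw":0.03}]}}

```text
t: 6.35
tool_pos: [0.5753, -0.2056, 0.0679]
orientation: [2.263, 2.178, 0.0]
force: [-0.7, -0.5, -1.7]
opening: 0.0457
gripper_force: 20.0
```

Emit:
{"api": "carry_out", "payload": {"moves": [{"dx":0,"dy":0,"dz":0.002,"yaw":0,"jaw":0.03},{"dx":0,"dy":0,"dz":0.001,"yaw":0,"jaw":0.03},{"dx":0,"dy":0,"dz":0.001,"yaw":0,"jaw":0.03},{"dx":0,"dy":0,"dz":0,"yaw":0,"jaw":0.03}]}}

```text
t: 6.85
tool_pos: [0.575, -0.2055, 0.0636]
orientation: [-2.263, -2.179, -0.0]
force: [0.0, 0.7, -1.4]
opening: 0.045
gripper_force: 20.0
```

Emit:
{"api": "carry_out", "payload": {"moves": [{"dx":0,"dy":0,"dz":0.001,"yaw":0,"jaw":0.03},{"dx":0,"dy":0,"dz":0.001,"yaw":0,"jaw":0.03},{"dx":0,"dy":0,"dz":0,"yaw":0,"jaw":0.03}]}}

```text
t: 7.22
tool_pos: [0.5751, -0.2056, 0.0622]
orientation: [2.263, 2.179, -0.0]
force: [-2.1, 0.8, 4.1]
opening: 0.0453
gripper_force: 20.0
```

Emit:
{"api": "carry_out", "payload": {"moves": [{"dx":0,"dy":0,"dz":0,"yaw":0,"jaw":0.055},{"dx":0,"dy":0,"dz":0,"yaw":0,"jaw":0.07},{"dx":0,"dy":0,"dz":0,"yaw":0,"jaw":0.07},{"dx":0,"dy":0,"dz":-0.02,"yaw":0,"jaw":0.07},{"dx":0,"dy":0,"dz":-0.04,"yaw":0,"jaw":0.07},{"dx":0,"dy":0,"dz":-0.05,"yaw":0,"jaw":0.07},{"dx":0,"dy":0,"dz":-0.04,"yaw":0,"jaw":0.07}]}}

```text
t: 8.1
tool_pos: [0.5756, -0.2057, 0.2158]
orientation: [2.261, 2.177, 0.002]
force: [0.6, 0.3, 0.2]
opening: 0.0699
gripper_force: 0.0
```

Emit:
{"api": "carry_out", "payload": {"moves": [{"dx":0.035,"dy":-0.02,"dz":0,"yaw":0,"jaw":0.08},{"dx":0.045,"dy":-0.025,"dz":0,"yaw":0,"jaw":0.08},{"dx":0.045,"dy":-0.025,"dz":0,"yaw":0,"jaw":0.08},{"dx":0.045,"dy":-0.025,"dz":0,"yaw":0,"jaw":0.08},{"dx":0.045,"dy":-0.025,"dz":0,"yaw":0,"jaw":0.08},{"dx":0.034,"dy":-0.02,"dz":0,"yaw":0,"jaw":0.08},{"dx":0.02,"dy":-0.004,"dz":0,"yaw":0,"jaw":0.08},{"dx":0,"dy":0,"dz":0,"yaw":0,"jaw":0.08}]}}

```text
t: 9.1
tool_pos: [0.4414, 0.0699, 0.2133]
orientation: [2.259, 2.181, 0.003]
force: [0.9, -0.5, 0.3]
opening: 0.0803
gripper_force: 0.0
```

```bash
python3 -c "
from h import *
print(atz(fray(load('w4'),(295,18)),.105))
snap('w6')"
```

```text
[0.44029029 0.06315654 0.105     ]
9.15 [0.44163004 0.06907703 0.21302107] tooly -2.084681109419687 tilt -0.9999979354603212 0.08022837737235192 0.07698434695634059
```

View pics/w6.png

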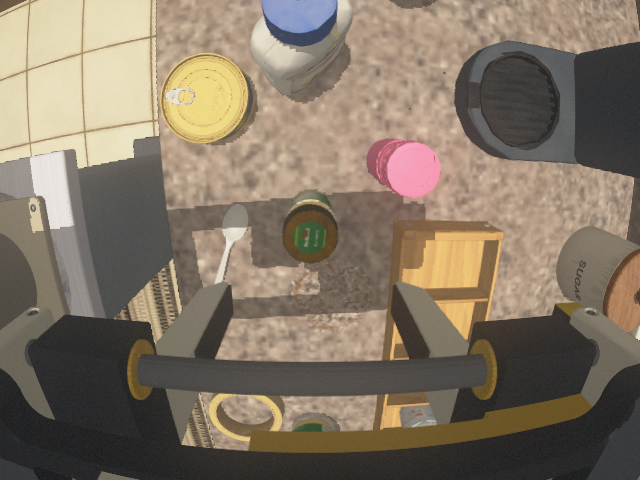

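Spice jar cap top at (310,236), pink jar clear at (410,168), flat bottle cap at (300,15) with its wide side running up to the right.

```bash
python3 -c "
from h import *
m=load('w6')
print(atz(fray(m,(310,236)),.105), tri([fray(m,(310,236)),ray('scene',sc((270,357))),ray('top',tc((227,259)))]))
print('pink',atz(fray(m,(412,170)),.1),'flat',atz(fray(m,(302,12)),.174))
for p in [(280,90),(345,48)]: print(atz(fray(m,p),.01))
"
```

```text
[0.44002666 0.07065873 0.105     ] (array([0.44099074, 0.0697758 , 0.10337877]), np.float64(0.0010653699421790427))
pink [0.52078859 0.11951542 0.1       ] flat [0.44119759 0.21912254 0.174     ]
[0.41499066 0.19352157 0.01      ]
[0.48026986 0.23458761 0.01      ]
```

Emit:
{"api": "carry_out", "payload": {"moves": [{"dx":0.001,"dy":-0.001,"dz":0.03,"yaw":0,"jaw":0.075},{"dx":0,"dy":0,"dz":0.04,"yaw":0,"jaw":0.075},{"dx":0,"dy":0,"dz":0.04,"yaw":0,"jaw":0.075},{"dx":0,"dy":0,"dz":0.025,"yaw":0,"jaw":0.075},{"dx":0,"dy":0,"dz":0.002,"yaw":0,"jaw":0.075},{"dx":0,"dy":0,"dz":0,"yaw":0,"jaw":0.03},{"dx":0,"dy":0,"dz":0,"yaw":0,"jaw":0.03},{"dx":0,"dy":0,"dz":0,"yaw":0,"jaw":0.03}], "grip_force": 20}}

```text
t: 10.15
tool_pos: [0.4413, 0.0698, 0.0758]
orientation: [2.262, 2.178, 0.002]
force: [-0.0, 0.6, -0.4]
opening: 0.0494
gripper_force: 0.0
```

Emit:
{"api": "carry_out", "payload": {"moves": [{"dx":0,"dy":0,"dz":0,"yaw":0,"jaw":0.03}]}}

```text
t: 10.28
tool_pos: [0.4409, 0.0699, 0.0754]
orientation: [2.262, 2.178, 0.002]
force: [-0.7, 0.2, 3.3]
opening: 0.0436
gripper_force: 20.0
```

Emit:
{"api": "carry_out", "payload": {"moves": [{"dx":0,"dy":0,"dz":-0.03,"yaw":0,"jaw":0.03},{"dx":0,"dy":0,"dz":-0.04,"yaw":0,"jaw":0.03},{"dx":0,"dy":0,"dz":-0.03,"yaw":0,"jaw":0.03},{"dx":-0.03,"dy":0.02,"dz":0,"yaw":0,"jaw":0.03},{"dx":-0.05,"dy":0.035,"dz":0,"yaw":0,"jaw":0.03},{"dx":-0.05,"dy":0.04,"dz":0,"yaw":0,"jaw":0.03},{"dx":-0.045,"dy":0.034,"dz":0,"yaw":0,"jaw":0.03},{"dx":-0.024,"dy":0.015,"dz":0,"yaw":0,"jaw":0.03}]}}

```text
t: 11.28
tool_pos: [0.5767, -0.1358, 0.1741]
orientation: [-2.265, -2.177, 0.001]
force: [0.3, 0.5, -2.1]
opening: 0.0439
gripper_force: 20.0
```

Emit:
{"api": "carry_out", "payload": {"moves": [{"dx":0,"dy":0,"dz":0,"yaw":0,"jaw":0.03},{"dx":0,"dy":0,"dz":0,"yaw":0,"jaw":0.03}]}}

```text
t: 11.52
tool_pos: [0.5753, -0.1326, 0.1743]
orientation: [-2.262, -2.178, 0.0]
force: [0.4, 0.8, -0.9]
opening: 0.0436
gripper_force: 20.0
```

Emit:
{"api": "carry_out", "payload": {"moves": [{"dx":-0.001,"dy":0.002,"dz":0.02,"yaw":0,"jaw":0.03},{"dx":0,"dy":0,"dz":0.025,"yaw":0,"jaw":0.03},{"dx":0,"dy":0,"dz":0.025,"yaw":0,"jaw":0.03},{"dx":0,"dy":0,"dz":0.015,"yaw":0,"jaw":0.03},{"dx":0,"dy":0,"dz":0.004,"yaw":0,"jaw":0.03},{"dx":0,"dy":0,"dz":0.002,"yaw":0,"jaw":0.03},{"dx":0,"dy":0,"dz":0.001,"yaw":0,"jaw":0.03},{"dx":0,"dy":0,"dz":0,"yaw":0,"jaw":0.03}]}}

```text
t: 12.52
tool_pos: [0.5782, -0.1345, 0.0834]
orientation: [2.263, 2.178, 0.001]
force: [1.0, 0.5, -0.5]
opening: 0.0438
gripper_force: 20.0
```

Emit:
{"api": "carry_out", "payload": {"moves": [{"dx":0,"dy":0,"dz":0.001,"yaw":0,"jaw":0.03},{"dx":0,"dy":0,"dz":0.001,"yaw":0,"jaw":0.03},{"dx":0,"dy":0,"dz":0,"yaw":0,"jaw":0.03}]}}

```text
t: 12.9
tool_pos: [0.5781, -0.1345, 0.0815]
orientation: [2.263, 2.178, 0.0]
force: [-1.8, 1.8, 5.5]
opening: 0.0435
gripper_force: 20.0
```

Emit:
{"api": "carry_out", "payload": {"moves": [{"dx":0,"dy":0,"dz":0,"yaw":0,"jaw":0.055},{"dx":0,"dy":0,"dz":0,"yaw":0,"jaw":0.07},{"dx":0,"dy":0,"dz":0,"yaw":0,"jaw":0.07},{"dx":0,"dy":0,"dz":-0.02,"yaw":0,"jaw":0.07},{"dx":0,"dy":0,"dz":-0.04,"yaw":0,"jaw":0.07},{"dx":0,"dy":0,"dz":-0.05,"yaw":0,"jaw":0.07},{"dx":0,"dy":0,"dz":-0.05,"yaw":0,"jaw":0.07},{"dx":0,"dy":0,"dz":-0.04,"yaw":0,"jaw":0.07}]}}

```text
t: 13.9
tool_pos: [0.5782, -0.1344, 0.2851]
orientation: [2.261, 2.177, 0.003]
force: [-0.4, 0.4, 0.5]
opening: 0.0699
gripper_force: 0.0
```

Emit:
{"api": "carry_out", "payload": {"moves": [{"dx":0.035,"dy":-0.02,"dz":0,"yaw":0,"jaw":0.08},{"dx":0.045,"dy":-0.025,"dz":0,"yaw":0,"jaw":0.08},{"dx":0.05,"dy":-0.025,"dz":0,"yaw":0,"jaw":0.08},{"dx":0.05,"dy":-0.025,"dz":0,"yaw":0,"jaw":0.08},{"dx":0.05,"dy":-0.025,"dz":0,"yaw":0,"jaw":0.08},{"dx":0.04,"dy":-0.02,"dz":0,"yaw":0,"jaw":0.08},{"dx":0.024,"dy":-0.009,"dz":0,"yaw":0,"jaw":0.08},{"dx":0,"dy":0,"dz":0,"yaw":0,"jaw":0.08}]}}

```text
t: 14.9
tool_pos: [0.4396, 0.1665, 0.2823]
orientation: [2.259, 2.182, 0.003]
force: [-0.0, -0.5, 0.2]
opening: 0.08
gripper_force: 0.0
```

```bash
python3 -c "
from h import *
snap('w7')"
```

```text
14.95 [0.44002663 0.16546507 0.28195541] tooly -2.0679464397634955 tilt -0.9999985030521609 0.08009775013801987 0.28688489904469233
```

View pics/w7.png

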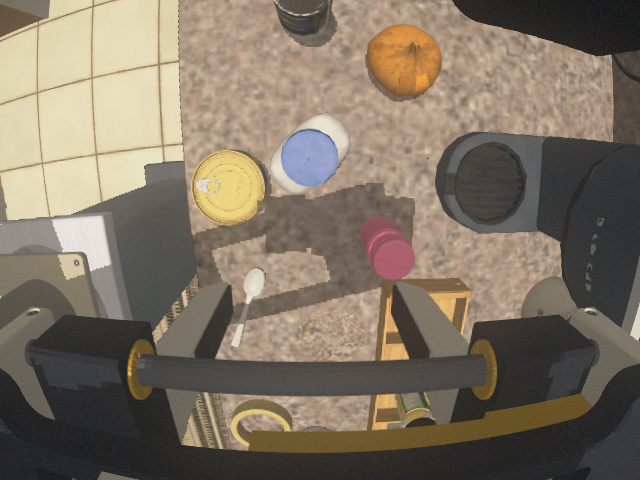

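Flat bottle cap is at (310,158), with its body running from (272,185) to (350,125). The spice jar stands in the rack at (412,408). I'll segment the body for its yaw.

```bash
python3 - <<'E'
from h import *
im=cv2.imread('pics/w7.png'); m=load('w7')
mask=np.full(im.shape[:2],cv2.GC_BGD,np.uint8); mask[105:205,262:360]=cv2.GC_PR_BGD
cv2.ellipse(mask,(311,154),(48,30),-42,0,360,int(cv2.GC_PR_FGD),-1); cv2.circle(mask,(310,158),27,int(cv2.GC_FGD),-1)
cv2.grabCut(im,mask,None,np.zeros((1,65)),np.zeros((1,65)),5,cv2.GC_INIT_WITH_MASK)
fg=((mask==1)|(mask==3)).astype(np.uint8); c=max(cv2.findContours(fg,0,2)[0],key=cv2.contourArea)
print(cv2.minAreaRect(c),cv2.fitEllipse(c))
w=np.array([atz(fray(m,p),.13)[:2]*1000 for p in c[:,0]],np.float32); print(cv2.minAreaRect(w))
print(np.degrees(.5*np.arctan2(2*np.cov(w.T)[0,1],np.cov(w.T)[0,0]-np.cov(w.T)[1,1])))
print(atz(fray(m,(310,158)),.174),tri([fray(m,(310,158)),ray('scene',sc((174,411))),ray('top',tc((51,294)))]))
E
```

```text
((306.0119323730469, 159.89358520507812), (57.01377868652344, 100.49161529541016), 43.2642936706543) ((308.1994323730469, 155.89024353027344), (56.64424133300781, 98.50296020507812), 44.42450714111328)
((436.4511413574219, 222.3968048095703), (87.004638671875, 49.12513732910156), 44.43523025512695)
43.11117610351442
[0.44036699 0.2271591  0.174     ] (array([0.44006574, 0.22654152, 0.17474821]), np.float64(0.002153603636571804))
```

Emit:
{"api": "carry_out", "payload": {"moves": [{"dx":0.03,"dy":-0.002,"dz":0,"yaw":0,"jaw":0.075},{"dx":0.031,"dy":0,"dz":0,"yaw":0,"jaw":0.075},{"dx":0,"dy":0,"dz":0.04,"yaw":0,"jaw":0.075},{"dx":0,"dy":0,"dz":0.04,"yaw":0,"jaw":0.075},{"dx":0,"dy":0,"dz":0.035,"yaw":0,"jaw":0.075},{"dx":0,"dy":0,"dz":0.021,"yaw":0,"jaw":0.075},{"dx":0,"dy":0,"dz":0,"yaw":0,"jaw":0.075},{"dx":0,"dy":0,"dz":0,"yaw":0,"jaw":0.03}], "grip_force": 35}}

```text
t: 15.95
tool_pos: [0.4414, 0.2257, 0.1461]
orientation: [2.264, 2.177, 0.002]
force: [-0.3, -0.3, -0.4]
opening: 0.0692
gripper_force: 0.0
```

Emit:
{"api": "carry_out", "payload": {"moves": [{"dx":0,"dy":0,"dz":0,"yaw":0,"jaw":0.03},{"dx":0,"dy":0,"dz":0,"yaw":0,"jaw":0.03},{"dx":0,"dy":0,"dz":0,"yaw":0,"jaw":0.03},{"dx":0,"dy":0,"dz":0,"yaw":0,"jaw":0.03}]}}

```text
t: 16.45
tool_pos: [0.4406, 0.2263, 0.1454]
orientation: [2.263, 2.179, 0.001]
force: [-1.9, -0.9, 5.2]
opening: 0.044
gripper_force: 33.6
```

Emit:
{"api": "carry_out", "payload": {"moves": [{"dx":0,"dy":0,"dz":-0.015,"yaw":0,"jaw":0.03},{"dx":0,"dy":0,"dz":-0.03,"yaw":0,"jaw":0.03},{"dx":0,"dy":0,"dz":-0.03,"yaw":0.1,"jaw":0.03},{"dx":0,"dy":0,"dz":-0.03,"yaw":0.16,"jaw":0.03},{"dx":0,"dy":0,"dz":-0.03,"yaw":0.16,"jaw":0.03},{"dx":0,"dy":0,"dz":0,"yaw":0.16,"jaw":0.03},{"dx":0,"dy":0,"dz":0,"yaw":0.14,"jaw":0.03},{"dx":0,"dy":0,"dz":0,"yaw":0.08,"jaw":0.03}]}}

```text
t: 17.45
tool_pos: [0.4402, 0.2261, 0.2802]
orientation: [2.935, 1.12, 0.0]
force: [0.4, -1.5, -2.9]
opening: 0.044
gripper_force: 33.5
```

Emit:
{"api": "carry_out", "payload": {"moves": [{"dx":-0.01,"dy":0.035,"dz":0,"yaw":0,"jaw":0.03},{"dx":-0.013,"dy":0.045,"dz":0,"yaw":0,"jaw":0.03},{"dx":-0.014,"dy":0.05,"dz":0,"yaw":0,"jaw":0.03},{"dx":-0.014,"dy":0.05,"dz":0,"yaw":0,"jaw":0.03},{"dx":-0.014,"dy":0.05,"dz":0,"yaw":0,"jaw":0.03},{"dx":-0.012,"dy":0.04,"dz":0,"yaw":0,"jaw":0.03},{"dx":-0.009,"dy":0.025,"dz":0,"yaw":0,"jaw":0.03},{"dx":-0.003,"dy":0.013,"dz":0,"yaw":0,"jaw":0.03}]}}

```text
t: 18.45
tool_pos: [0.5804, -0.0637, 0.2797]
orientation: [-2.934, -1.123, 0.001]
force: [-0.6, 0.6, -2.9]
opening: 0.0439
gripper_force: 34.2
```

Emit:
{"api": "carry_out", "payload": {"moves": [{"dx":0,"dy":0,"dz":0,"yaw":0,"jaw":0.03},{"dx":0,"dy":0,"dz":0,"yaw":0,"jaw":0.03}]}}

```text
t: 18.7
tool_pos: [0.58, -0.0612, 0.2798]
orientation: [-2.932, -1.127, -0.0]
force: [-0.2, 0.9, -2.5]
opening: 0.0436
gripper_force: 34.2
```

```bash
python3 -c "
from h import *
snap('w8')"
```

```text
18.75 [ 0.57999658 -0.06116555  0.27981153] tooly -47.94167207383831 tilt -0.9999999485816421 0.04354328950369536 0.6435840512102324
```

View pics/w8.png

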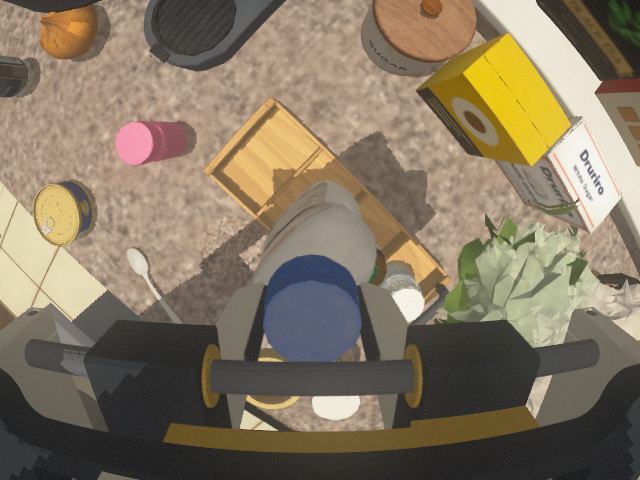

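The wrist view shows the flat bottle with its wide side about parallel to the rack's end edge, (207,170) to (273,100), and hanging over the third compartment. The squat and spice caps, at (405,300) and (378,265), are undisturbed. Lowering in stages.

Emit:
{"api": "carry_out", "payload": {"moves": [{"dx":0,"dy":0.001,"dz":0.03,"yaw":0,"jaw":0.03},{"dx":0,"dy":0,"dz":0.03,"yaw":0,"jaw":0.03},{"dx":0,"dy":0,"dz":0.02,"yaw":0,"jaw":0.03},{"dx":0,"dy":0,"dz":0.01,"yaw":0,"jaw":0.03},{"dx":0,"dy":0,"dz":0.01,"yaw":0,"jaw":0.03},{"dx":0,"dy":0,"dz":0,"yaw":0,"jaw":0.03}]}}

```text
t: 19.5
tool_pos: [0.5808, -0.063, 0.1794]
orientation: [-2.933, -1.126, 0.001]
force: [0.4, -0.1, -2.4]
opening: 0.0439
gripper_force: 34.2
```

Emit:
{"api": "carry_out", "payload": {"moves": [{"dx":0,"dy":0,"dz":0.01,"yaw":0,"jaw":0.03},{"dx":0,"dy":0,"dz":0.008,"yaw":0,"jaw":0.03},{"dx":0,"dy":0,"dz":0.004,"yaw":0,"jaw":0.03},{"dx":0,"dy":0,"dz":0.002,"yaw":0,"jaw":0.03},{"dx":0,"dy":0,"dz":0.001,"yaw":0,"jaw":0.03},{"dx":0,"dy":0,"dz":0,"yaw":0,"jaw":0.03}]}}

```text
t: 20.25
tool_pos: [0.581, -0.0631, 0.1548]
orientation: [2.933, 1.125, 0.0]
force: [-0.1, -0.1, -2.4]
opening: 0.0437
gripper_force: 34.2
```

Emit:
{"api": "carry_out", "payload": {"moves": [{"dx":0,"dy":0,"dz":0.001,"yaw":0,"jaw":0.03},{"dx":0,"dy":0,"dz":0.001,"yaw":0,"jaw":0.03},{"dx":0,"dy":0,"dz":0.001,"yaw":0,"jaw":0.03},{"dx":0,"dy":0,"dz":0,"yaw":0,"jaw":0.03}]}}

```text
t: 20.75
tool_pos: [0.5809, -0.063, 0.1516]
orientation: [-2.933, -1.125, 0.0]
force: [0.1, 0.6, -2.7]
opening: 0.0436
gripper_force: 34.2
```

Emit:
{"api": "carry_out", "payload": {"moves": [{"dx":0,"dy":0,"dz":0.001,"yaw":0,"jaw":0.03},{"dx":0,"dy":0,"dz":0.0005,"yaw":0,"jaw":0.03},{"dx":0,"dy":0,"dz":0,"yaw":0,"jaw":0.03}]}}

```text
t: 21.12
tool_pos: [0.5813, -0.0629, 0.1515]
orientation: [2.933, 1.126, 0.002]
force: [-3.1, 1.3, 5.4]
opening: 0.0437
gripper_force: 34.5
```

Emit:
{"api": "carry_out", "payload": {"moves": [{"dx":0,"dy":0,"dz":0,"yaw":0,"jaw":0.055},{"dx":0,"dy":0,"dz":0,"yaw":0,"jaw":0.065},{"dx":0,"dy":0,"dz":0,"yaw":0,"jaw":0.065},{"dx":0,"dy":0,"dz":-0.02,"yaw":0,"jaw":0.065},{"dx":0,"dy":0,"dz":-0.04,"yaw":0,"jaw":0.065},{"dx":0,"dy":0,"dz":-0.04,"yaw":-0.16,"jaw":0.065},{"dx":0,"dy":0,"dz":-0.04,"yaw":-0.16,"jaw":0.065},{"dx":0,"dy":0,"dz":-0.04,"yaw":-0.16,"jaw":0.065}]}}

```text
t: 22.12
tool_pos: [0.5809, -0.0631, 0.3333]
orientation: [2.576, 1.796, 0.002]
force: [1.4, -0.6, 0.4]
opening: 0.0651
gripper_force: 0.0
```

Emit:
{"api": "carry_out", "payload": {"moves": [{"dx":0,"dy":0,"dz":0,"yaw":-0.16,"jaw":0.065},{"dx":0,"dy":0,"dz":0,"yaw":-0.16,"jaw":0.065},{"dx":-0.03,"dy":-0.01,"dz":0,"yaw":0,"jaw":0.065},{"dx":-0.045,"dy":-0.015,"dz":0,"yaw":0,"jaw":0.065},{"dx":-0.05,"dy":-0.02,"dz":0,"yaw":0,"jaw":0.065},{"dx":-0.05,"dy":-0.02,"dz":0,"yaw":0,"jaw":0.065},{"dx":-0.05,"dy":-0.02,"dz":0,"yaw":0,"jaw":0.065},{"dx":-0.05,"dy":-0.02,"dz":0,"yaw":0,"jaw":0.065}]}}

```text
t: 23.12
tool_pos: [0.4647, -0.3354, 0.332]
orientation: [2.262, 2.178, 0.0]
force: [0.8, 0.3, 0.6]
opening: 0.0649
gripper_force: 0.0
```

Emit:
{"api": "carry_out", "payload": {"moves": [{"dx":-0.05,"dy":-0.01,"dz":0,"yaw":0,"jaw":0.065},{"dx":-0.04,"dy":-0.01,"dz":0,"yaw":0,"jaw":0.065},{"dx":-0.027,"dy":-0.01,"dz":0,"yaw":0,"jaw":0.065},{"dx":0,"dy":0,"dz":0,"yaw":0,"jaw":0.065}]}}

```text
t: 23.62
tool_pos: [0.43, -0.4514, 0.3312]
orientation: [2.266, 2.175, -0.001]
force: [0.6, 0.1, -0.0]
opening: 0.0649
gripper_force: 0.0
```

```bash
python3 -c "
from h import *
snap('w9')
a=cv2.imread('pics/w9.png')
cv2.imwrite('pics/w9c.png',cv2.resize(a[0:360,150:550],None,fx=1.6,fy=1.6,interpolation=cv2.INTER_CUBIC))
b=read_camera('scene')[...,::-1]; cv2.imwrite('pics/s1.png',b)"
```

```text
23.675 [ 0.43071047 -0.45030178  0.33119712] tooly -2.2749769687337293 tilt -0.9999996510580881 0.06485777422233222 -0.8502652409662421
```

View pics/w9c.png

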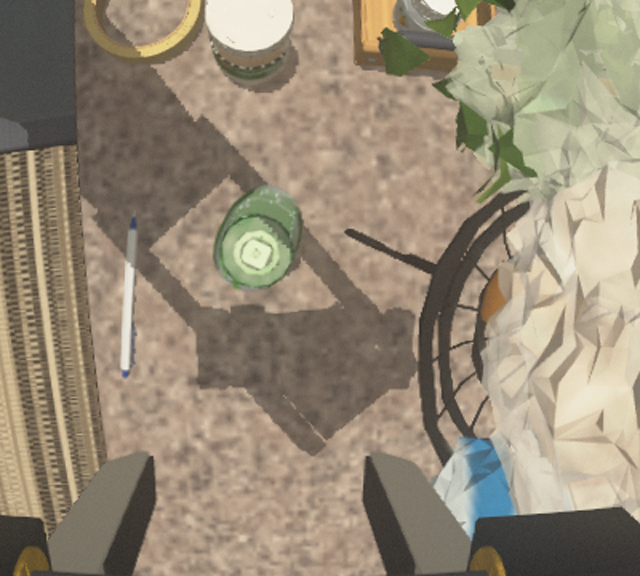

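Nozzle top at crop (257,253), i.e. pixel (311,158). The body is elongated toward the upper right, so I'll fit its yaw with silhouettes in two views.

```bash
python3 - <<'E'
from h import *
m9=load('w9')
def pf(m):
    K=np.array(m['camera_matrix']);V=np.array(m['view'])
    def f(P):
        c=(V[:3,:3]@P.T).T+V[:3,3]; x=c*[1,-1,-1]; r=np.hypot(x[:,0],x[:,1]); t=np.arctan2(r,x[:,2])
        return np.c_[K[0,2]+K[0,0]*t*x[:,0]/r,K[1,2]+K[1,1]*t*x[:,1]/r]
    return f
def pp(n):
    m=camera_model(n);K=np.array(m['camera_matrix']);V=np.array(m['view'])
    def f(P):
        x=((V[:3,:3]@P.T).T+V[:3,3])*[1,-1,-1]; y=(K@x.T).T; return y[:,:2]/y[:,2:]
    return f
def sil(f,cx,cy,a,h,n,shape=(480,640)):
    im=np.zeros(shape,np.uint8); t=np.linspace(0,2*np.pi,48,endpoint=False)
    s=lambda v:np.sign(v)*abs(v)**(2/n)
    prof=[(0,1)]+[(h,1)]+[(h+(.2-h)*k,1-k) for k in(.25,.5,.75,1)]
    rings=[]
    for z,k in prof:
        X=.017+(.0255-.017)*k;Y=.017+(.0395-.017)*k; nn=2+(n-2)*k
        s=lambda v:np.sign(v)*abs(v)**(2/nn)
        u=X*s(np.cos(t));v=Y*s(np.sin(t)); ca,sa=np.cos(a),np.sin(a) # a = world angle of wide axis
        rings.append(np.c_[cx+v*ca-u*sa,cy+v*sa+u*ca,np.full(48,z)])
    for z,r in((.2,.017),(.22,.017),(.22,.0095),(.237,.0095)): rings.append(np.c_[cx+r*np.cos(t),cy+r*np.sin(t),np.full(48,z)])
    for A,B in zip(rings,rings[1:]): cv2.fillConvexPoly(im,cv2.convexHull(np.round(f(np.r_[A,B])).astype(np.int32)),1)
    return im
p9=fray(m9,(310.6,158)); P,e=tri([p9,ray('scene',sc((492,28))),ray('top',tc((737,94)))]); print(P,e,atz(p9,.237))
cx,cy=atz(p9,.237)[:2]
views=[('w9',cv2.imread('pics/w9.png'),pf(m9)),('scene',cv2.imread('pics/scene0.png'),pp('scene')),('top',cv2.imread('pics/top0.png'),pp('top'))]
M={}
for n,im,f in views:
    b=sil(f,cx,cy,np.radians(60),.12,2.6); k=np.ones((3,3),np.uint8)
    mk=np.full(b.shape,cv2.GC_BGD,np.uint8); mk[cv2.dilate(b,k,iterations=9)>0]=cv2.GC_PR_BGD; mk[b>0]=cv2.GC_PR_FGD; mk[cv2.erode(b,k,iterations=6)>0]=cv2.GC_FGD
    cv2.grabCut(im,mk,None,np.zeros((1,65)),np.zeros((1,65)),6,cv2.GC_INIT_WITH_MASK); M[n]=(mk==1)|(mk==3)
best={}
for n,im,f in views:
    r=[]
    for a in range(0,180,5):
        r.append((max((lambda s:(s&M[n]).sum()/(s|M[n]).sum())(sil(f,cx+ox,cy+oy,np.radians(a),h,nn)>0) for h in(.1,.14) for nn in(2.3,3.) for ox in(-.003,0,.003) for oy in(-.003,0,.003)),a))
    best[n]=r; print(n,M[n].sum(),[(round(x,3),a) for x,a in sorted(r)[::-1][:5]])
print('sum',sorted([(round(sum(best[n][i][0] for n in best),3),i*5) for i in range(36)])[::-1][:5])
E
```

```text
[ 0.43227379 -0.38989865  0.22901541] 0.002650569911387855 [ 0.43139038 -0.39001357  0.237     ]
w9 2655 [(np.float64(0.867), 60), (np.float64(0.861), 65), (np.float64(0.86), 55), (np.float64(0.849), 70), (np.float64(0.848), 50)]
scene 1172 [(np.float64(0.865), 75), (np.float64(0.859), 80), (np.float64(0.858), 85), (np.float64(0.854), 70), (np.float64(0.85), 140)]
top 1221 [(np.float64(0.841), 70), (np.float64(0.841), 75), (np.float64(0.838), 80), (np.float64(0.836), 65), (np.float64(0.829), 85)]
sum [(np.float64(2.544), 70), (np.float64(2.535), 65), (np.float64(2.533), 75), (np.float64(2.513), 80), (np.float64(2.51), 60)]
```

Emit:
{"api": "carry_out", "payload": {"moves": [{"dx":0.03,"dy":-0.001,"dz":0,"yaw":0,"jaw":0.065},{"dx":0.03,"dy":-0.001,"dz":0,"yaw":0,"jaw":0.065},{"dx":0,"dy":0,"dz":0,"yaw":0,"jaw":0.065},{"dx":0,"dy":0,"dz":0.04,"yaw":0,"jaw":0.065},{"dx":0,"dy":0,"dz":0.04,"yaw":0,"jaw":0.065},{"dx":0,"dy":0,"dz":0.035,"yaw":0,"jaw":0.065},{"dx":0,"dy":0,"dz":0.025,"yaw":0,"jaw":0.065},{"dx":0,"dy":0,"dz":0,"yaw":0,"jaw":0.065}]}}

```text
t: 24.72
tool_pos: [0.4306, -0.3884, 0.1879]
orientation: [-2.259, -2.177, 0.0]
force: [-0.7, -0.5, -0.6]
opening: 0.065
gripper_force: 0.0
```

Emit:
{"api": "carry_out", "payload": {"moves": [{"dx":0,"dy":0,"dz":0,"yaw":0,"jaw":0.025},{"dx":0,"dy":0,"dz":0,"yaw":0,"jaw":0.025},{"dx":0,"dy":0,"dz":0,"yaw":0,"jaw":0.025},{"dx":0,"dy":0,"dz":0,"yaw":0,"jaw":0.025},{"dx":0,"dy":0,"dz":0,"yaw":0,"jaw":0.025}], "grip_force": 35}}

```text
t: 25.35
tool_pos: [0.4317, -0.3901, 0.1912]
orientation: [2.262, 2.178, -0.0]
force: [-1.4, 0.4, 6.6]
opening: 0.0352
gripper_force: 35.1
```

Emit:
{"api": "carry_out", "payload": {"moves": [{"dx":0,"dy":0,"dz":-0.015,"yaw":0,"jaw":0.025},{"dx":0,"dy":0,"dz":-0.025,"yaw":0,"jaw":0.025},{"dx":0,"dy":0,"dz":-0.03,"yaw":0.1,"jaw":0.025},{"dx":0,"dy":0,"dz":-0.03,"yaw":0.15,"jaw":0.025},{"dx":0,"dy":0,"dz":-0.03,"yaw":0.15,"jaw":0.025},{"dx":0,"dy":0,"dz":-0.02,"yaw":0.15,"jaw":0.025},{"dx":0,"dy":0,"dz":0,"yaw":0.15,"jaw":0.025},{"dx":0,"dy":0,"dz":0,"yaw":0.15,"jaw":0.025}]}}

```text
t: 26.35
tool_pos: [0.4313, -0.3894, 0.3407]
orientation: [-2.963, -1.045, -0.0]
force: [-0.1, -0.4, -2.6]
opening: 0.035
gripper_force: 34.7
```

Emit:
{"api": "carry_out", "payload": {"moves": [{"dx":0,"dy":0,"dz":0,"yaw":0.15,"jaw":0.025},{"dx":0,"dy":0,"dz":0,"yaw":0.13,"jaw":0.025},{"dx":0,"dy":0,"dz":0,"yaw":0.07,"jaw":0.025},{"dx":0,"dy":0,"dz":0,"yaw":0,"jaw":0.025}]}}

```text
t: 26.85
tool_pos: [0.4312, -0.3894, 0.3402]
orientation: [-3.097, -0.521, 0.001]
force: [-0.8, 0.5, -2.2]
opening: 0.035
gripper_force: 34.7
```

Emit:
{"api": "carry_out", "payload": {"moves": [{"dx":0.01,"dy":-0.025,"dz":0,"yaw":0,"jaw":0.025},{"dx":0.015,"dy":-0.04,"dz":0,"yaw":0,"jaw":0.025},{"dx":0.02,"dy":-0.05,"dz":0,"yaw":0,"jaw":0.025},{"dx":0.02,"dy":-0.05,"dz":0,"yaw":0,"jaw":0.025},{"dx":0.02,"dy":-0.05,"dz":0,"yaw":0,"jaw":0.025},{"dx":0.02,"dy":-0.05,"dz":0,"yaw":0,"jaw":0.025},{"dx":0.02,"dy":-0.05,"dz":0,"yaw":0,"jaw":0.025},{"dx":0.015,"dy":-0.04,"dz":0,"yaw":0,"jaw":0.025}]}}

```text
t: 27.85
tool_pos: [0.4474, -0.0063, 0.3405]
orientation: [-3.097, -0.525, -0.001]
force: [0.4, -0.6, -2.5]
opening: 0.035
gripper_force: 34.7
```

Emit:
{"api": "carry_out", "payload": {"moves": [{"dx":0.01,"dy":-0.027,"dz":0,"yaw":0,"jaw":0.025},{"dx":0,"dy":0,"dz":0,"yaw":0,"jaw":0.025},{"dx":0,"dy":0,"dz":0,"yaw":0,"jaw":0.025}]}}

```text
t: 28.22
tool_pos: [0.4482, 0.02, 0.3402]
orientation: [3.097, 0.522, -0.0]
force: [0.3, 0.5, -2.3]
opening: 0.0349
gripper_force: 34.7
```

```bash
python3 -c "
from h import *
snap('w10')"
```

```text
28.275 [0.44829938 0.01968299 0.34018929] tooly -70.92666222097647 tilt -0.9999999228469226 0.03527841004518383 1.1676762722804457
```

Emit:
{"api": "carry_out", "payload": {"moves": [{"dx":0.02,"dy":0.009,"dz":0,"yaw":0,"jaw":0.025},{"dx":0.035,"dy":0.015,"dz":0,"yaw":0,"jaw":0.025},{"dx":0.035,"dy":0.015,"dz":0,"yaw":0,"jaw":0.025},{"dx":0.024,"dy":0.01,"dz":0,"yaw":0,"jaw":0.025},{"dx":0.01,"dy":0.004,"dz":0,"yaw":0,"jaw":0.025},{"dx":0,"dy":0,"dz":0,"yaw":0,"jaw":0.025},{"dx":0,"dy":0,"dz":0,"yaw":0,"jaw":0.025}]}}

```text
t: 29.15
tool_pos: [0.5822, 0.0106, 0.3405]
orientation: [3.098, 0.52, -0.0]
force: [0.6, 0.3, -2.0]
opening: 0.0352
gripper_force: 34.7
```

```bash
python3 -c "
from h import *
snap('w11')
s=read_camera('scene')[...,::-1]; cv2.imwrite('pics/s2.png',s); t=read_camera('top')[...,::-1]; cv2.imwrite('pics/t2.png',t)
w=cv2.imread('pics/w11.png')
a=cv2.resize(s[60:300,230:430],(400,480)); b=cv2.resize(w[60:400,160:443],(400,480))
cv2.imwrite('pics/mont.png',np.hstack([a,b]))"
```

```text
29.2 [0.58225483 0.01073062 0.34063501] tooly -70.93895636865987 tilt -0.9999999148863129 0.03491947275286473 1.168517434940243
```

View pics/mont.png

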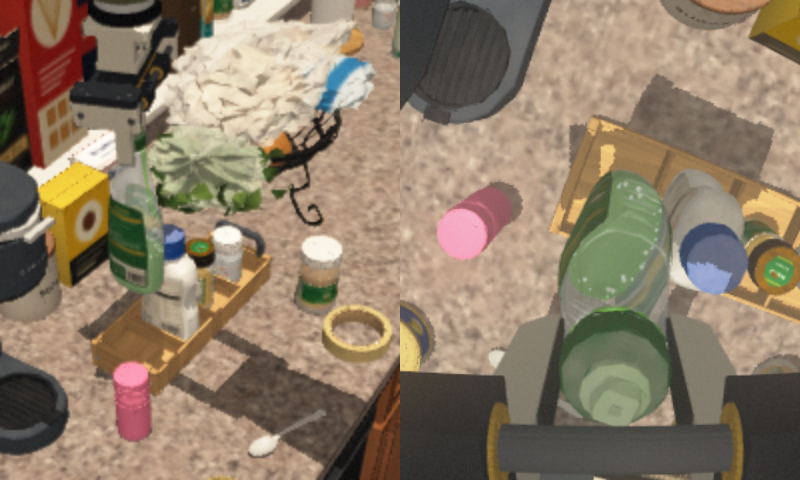

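The left half shows the squat jar, spice jar and flat bottle upright in order, with the tall bottle held above the empty end. The right half shows the tall bottle over its compartment, roughly aligned with the rack's end edge. I'll refit the held bottle's yaw before lowering it.

```bash
python3 - <<'E'
from h import *
m=load('w11');im=cv2.imread('pics/w11.png');K=np.array(m['camera_matrix']);V=np.array(m['view'])
def f(P):
    x=((V[:3,:3]@P.T).T+V[:3,3])*[1,-1,-1]; r=np.hypot(x[:,0],x[:,1]); t=np.arctan2(r,x[:,2])
    return np.c_[K[0,2]+K[0,0]*t*x[:,0]/r,K[1,2]+K[1,1]*t*x[:,1]/r]
t=np.linspace(0,2*np.pi,72,endpoint=False)
def sil(cx,cy,a,h,n,z0=.1495):
    o=np.zeros((480,640),np.uint8);R_=[]
    for z,k in[(0.,1),(h,1)]+[(h+(.2-h)*k,1-k) for k in(.25,.5,.75,1)]:
        nn=2+(n-2)*k; s=lambda v:np.sign(v)*abs(v)**(2/nn)
        u=(.017+.0085*k)*s(np.cos(t));v=(.017+.0225*k)*s(np.sin(t));ca,sa=np.cos(a),np.sin(a)
        R_.append(np.c_[cx+v*ca-u*sa,cy+v*sa+u*ca,np.full(72,z+z0)])
    for A,B in zip(R_,R_[1:]): cv2.fillConvexPoly(o,cv2.convexHull(np.round(f(np.r_[A,B])).astype(np.int32)),1)
    return o
cx,cy=.5822,.0107;k=np.ones((3,3),np.uint8)
b=sil(cx,cy,-.04,.12,2.6); mk=np.full(b.shape,0,np.uint8); mk[cv2.dilate(b,k,iterations=12)>0]=2; mk[b>0]=3; mk[cv2.erode(b,k,iterations=10)>0]=1
cv2.grabCut(im,mk,None,np.zeros((1,65)),np.zeros((1,65)),6,cv2.GC_INIT_WITH_MASK); M=((mk==1)|(mk==3)); M[265:]=0
r=[]
for a in range(-35,40,5):
    best=max((lambda s:(s&M)[:265].sum()/(s|M)[:265].sum())(sil(cx+ox,cy+oy,np.radians(a),h,n)>0) for h in(.09,.12,.15) for n in(2.3,3.) for ox in(-.004,0,.004) for oy in(-.004,0,.004)); r.append((round(float(best),3),a))
print(r)
E
```

```text
[(0.833, -35), (0.853, -30), (0.879, -25), (0.907, -20), (0.93, -15), (0.939, -10), (0.943, -5), (0.929, 0), (0.92, 5), (0.915, 10), (0.916, 15), (0.903, 20), (0.892, 25), (0.868, 30), (0.846, 35)]
```

Emit:
{"api": "carry_out", "payload": {"moves": [{"dx":0,"dy":0.001,"dz":0.02,"yaw":-0.05,"jaw":0.025},{"dx":0,"dy":0,"dz":0.03,"yaw":0,"jaw":0.025},{"dx":0,"dy":0,"dz":0.03,"yaw":0,"jaw":0.025},{"dx":0,"dy":0,"dz":0.02,"yaw":0,"jaw":0.025},{"dx":0,"dy":0,"dz":0.01,"yaw":0,"jaw":0.025},{"dx":0,"dy":0,"dz":0.01,"yaw":0,"jaw":0.025},{"dx":0,"dy":0,"dz":0,"yaw":0,"jaw":0.025}]}}

```text
t: 30.18
tool_pos: [0.5831, 0.0099, 0.22]
orientation: [-3.084, -0.598, 0.0]
force: [0.4, -0.7, -3.0]
opening: 0.035
gripper_force: 34.7
```

Emit:
{"api": "carry_out", "payload": {"moves": [{"dx":0,"dy":0,"dz":0.01,"yaw":0,"jaw":0.025},{"dx":0,"dy":0,"dz":0.006,"yaw":0,"jaw":0.025},{"dx":0,"dy":0,"dz":0.003,"yaw":0,"jaw":0.025},{"dx":0,"dy":0,"dz":0.002,"yaw":0,"jaw":0.025},{"dx":0,"dy":0,"dz":0,"yaw":0,"jaw":0.025}]}}

```text
t: 30.8
tool_pos: [0.5832, 0.0099, 0.1991]
orientation: [-3.084, -0.598, 0.0]
force: [0.3, -0.1, -3.3]
opening: 0.0352
gripper_force: 34.7
```

Emit:
{"api": "carry_out", "payload": {"moves": [{"dx":0,"dy":0,"dz":0.001,"yaw":0,"jaw":0.025},{"dx":0,"dy":0,"dz":0.001,"yaw":0,"jaw":0.025},{"dx":0,"dy":0,"dz":0.0005,"yaw":0,"jaw":0.025},{"dx":0,"dy":0,"dz":0,"yaw":0,"jaw":0.025}]}}

```text
t: 31.3
tool_pos: [0.5835, 0.0099, 0.1972]
orientation: [3.084, 0.598, 0.001]
force: [-0.6, 0.3, 1.5]
opening: 0.0354
gripper_force: 34.9
```

Emit:
{"api": "carry_out", "payload": {"moves": [{"dx":0,"dy":0,"dz":0.0005,"yaw":0,"jaw":0.025},{"dx":0,"dy":0,"dz":0,"yaw":0,"jaw":0.045},{"dx":0,"dy":0,"dz":0,"yaw":0,"jaw":0.06},{"dx":0,"dy":0,"dz":0,"yaw":0,"jaw":0.06},{"dx":0,"dy":0,"dz":-0.02,"yaw":0,"jaw":0.06},{"dx":0,"dy":0,"dz":-0.03,"yaw":0,"jaw":0.06},{"dx":0,"dy":0,"dz":-0.04,"yaw":0,"jaw":0.06},{"dx":0,"dy":0,"dz":-0.04,"yaw":0,"jaw":0.06}]}}

```text
t: 32.3
tool_pos: [0.5832, 0.0099, 0.329]
orientation: [3.084, 0.598, 0.002]
force: [0.7, -1.2, 0.1]
opening: 0.0599
gripper_force: 0.0
```

```bash
python3 - <<'E'
from h import *
snap('w12'); m=load('w12'); cv2.imwrite('pics/s3.png',read_camera('scene')[...,::-1]); cv2.imwrite('pics/t3.png',read_camera('top')[...,::-1])
# expected cap-top centres vs. image: check blue cap and squat/tall tops in scene/top views by projection patch colours
def pp(n,P):
    c=camera_model(n);x=(c['view'][:3,:3]@P+c['view'][:3,3])*[1,-1,-1];y=c['camera_matrix']@x;return y[:2]/y[2]
for n,f in(('scene','s3'),('top','t3')):
    im=cv2.imread(f'pics/{f}.png')
    for k,P in dict(squat=(.575,-.2056,.088),spice=(.578,-.1345,.111),flat=(.581,-.063,.18),tall=(.5833,.0099,.243),wide=(.432,-.232,.104)).items():
        u,v=pp(n,np.array(P)).round().astype(int); print(n,k,(u,v),im[v-1:v+2,u-1:u+2].mean((0,1)).round())
E
```

```text
32.35 [0.58486369 0.00974459 0.33587764] tooly -68.07178796045004 tilt -0.9999506966360399 0.06014995861311662 1.1170822873254116
scene squat (np.int64(343), np.int64(177)) [237. 247. 251.]
scene spice (np.int64(330), np.int64(183)) [ 74. 141.  96.]
scene flat (np.int64(315), np.int64(176)) [140. 108. 100.]
scene tall (np.int64(298), np.int64(171)) [113. 145. 141.]
scene wide (np.int64(391), np.int64(184)) [233. 245. 250.]
top squat (np.int64(388), np.int64(194)) [160. 187. 193.]
top spice (np.int64(361), np.int64(197)) [62. 83. 92.]
top flat (np.int64(333), np.int64(193)) [ 96. 127. 139.]
top tall (np.int64(302), np.int64(190)) [103. 136. 149.]
top wide (np.int64(419), np.int64(242)) [149. 177. 186.]
```

Emit:
{"api": "carry_out", "payload": {"moves": [{"dx":0,"dy":0,"dz":-0.03,"yaw":0,"jaw":0.06},{"dx":-0.01,"dy":-0.04,"dz":0,"yaw":0,"jaw":0.06},{"dx":-0.014,"dy":-0.05,"dz":0,"yaw":0,"jaw":0.06},{"dx":-0.014,"dy":-0.05,"dz":0,"yaw":0,"jaw":0.06},{"dx":-0.014,"dy":-0.05,"dz":0,"yaw":0,"jaw":0.06},{"dx":-0.012,"dy":-0.05,"dz":0,"yaw":0,"jaw":0.06},{"dx":0,"dy":0,"dz":0,"yaw":0,"jaw":0.06},{"dx":0,"dy":0,"dz":0,"yaw":0,"jaw":0.06}]}}

```text
t: 33.45
tool_pos: [0.4342, 0.2083, 0.3558]
orientation: [3.083, 0.599, -0.001]
force: [0.2, 0.8, 0.5]
opening: 0.06
gripper_force: 0.0
```

```bash
python3 - <<'E'
from h import *
print(read_state()['tool_pos'])
def pp(n,P):
    c=camera_model(n);x=(c['view'][:3,:3]@P+c['view'][:3,3])*[1,-1,-1];y=c['camera_matrix']@x;return y[:2]/y[2]
C=dict(squat=(.575,-.2056,.088),spice=(.578,-.1345,.111),flat=(.581,-.063,.18),tall=(.5833,.0099,.243))
for n in('scene','top'):
    im=read_camera(n)[...,::-1].copy(); old=cv2.imread(f'pics/{n}0.png'); h=cv2.cvtColor(im,cv2.COLOR_BGR2HSV)
    for k,rng in dict(flat=((105,80,40),(125,255,255)),tall=((35,40,30),(85,255,255)),squat=((0,0,190),(180,45,255)),spice=((35,60,30),(85,255,255))).items():
        u,v=pp(n,np.array(C[k])); M=cv2.inRange(h,*rng); 
        W=np.zeros_like(M); cv2.circle(W,(int(u),int(v)),14,255,-1); ys,xs=np.nonzero(M&W)
        print(n,k,'expect',(round(u),round(v)),'found',len(xs),(xs.mean().round(1),ys.mean().round(1),'top row',ys.min()) if len(xs) else None)
E
```

```text
[0.43420471 0.2083087  0.35581661]
scene flat expect (315, 176) found 105 (np.float64(316.4), np.float64(183.8), 'top row', np.int64(174))
scene tall expect (298, 171) found 0 None
scene squat expect (343, 177) found 129 (np.float64(343.5), np.float64(178.6), 'top row', np.int64(173))
scene spice expect (330, 183) found 38 (np.float64(329.2), np.float64(183.1), 'top row', np.int64(181))
top flat expect (333, 193) found 285 (np.float64(332.3), np.float64(195.5), 'top row', np.int64(185))
top tall expect (302, 190) found 202 (np.float64(301.6), np.float64(194.1), 'top row', np.int64(186))
top squat expect (388, 194) found 35 (np.float64(389.2), np.float64(196.5), 'top row', np.int64(188))
top spice expect (361, 197) found 82 (np.float64(361.1), np.float64(197.1), 'top row', np.int64(193))
```

All caps are where they should be, and the arm is clear of everything.

```bash
python3 -c "
from plant import close_job
print(close_job())"
```

```text
the job is handed in; nothing more can be done
None
```

The rack is loaded from the handle end as asked (squat jar, spice jar, flat bottle, tall bottle), the wide jar and round bottle were never touched, and the job is handed in at about 34 s; the last camera check put all four caps in place, the tall bottle's in the top view only because the arm likely blocked the other.

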